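# Check the vials in, in measuring order

### The arm

A 7-joint arm with a two-finger parallel gripper is mounted at the origin on a cart in front of the work surface, level with it; the furniture and walls round the work are solid. World frame = base frame: x ahead of the robot, y to its left, z up, the work surface at z = 0. Lengths are in m, angles in rad, forces in N, time in s.
With the tool pointing down it reaches from about 0.35 to 0.9 m from the base axis. Payload 7.2 kg.
Tool frame: the origin (TCP) lies between the finger pads, 19 mm behind the fingertips; this is the grasp point; z points along the fingers, y is the line along which they close (so a half turn about z gives the same grasp; the last joint's range is limited). The gripper opens to 85 mm and grips with 20 to 120 N. Pads are 22 mm wide; open, the fingers measure 114 mm over their backs; the gripper's body (76 mm by 85 mm) begins 54 mm behind the grasp point. The pads swing forward as they close: fully open they stand 13 mm farther back than shut.
Start: joints at [1.162, 0.411, -0.013, 1.596, 0.006, 1.134, -0.082], TCP at [0.209, -0.589, 0.25] pointing down, gripper open.
Joint ranges: [-2.95, 2.95], [-0.29, 1.99], [-1.47, 1.44], [0.14, 2.54], [-1.03, 4.17], [0.13, 1.85], [-2.86, 2.86]. Speed limits (rad/s): [2.39, 2.39, 3.01, 3.01, 3.14, 3.14, 3.14].

### API

Orientations are given as a unit quaternion [w, x, y, z].
In Python, from rig import * gives the robot as it stands. The module is installed in compiled form; this text tells all that it offers.
- The arm moves only by the tool hand_motion, called after "Request:" as name(argument=value, ...) on one line, values as JSON. Schema: {"type":"object","properties":{"segments":{"type":"array","items":{"type":"object","properties":{"trans":{"type":"array","items":{"type":"number"},"minItems":3,"maxItems":3},"rotvec":{"type":"array","items":{"type":"number"},"minItems":3,"maxItems":3}},"additionalProperties":false},"minItems":1,"maxItems":12},"aperture":{"type":"number"},"grip_force":{"type":"number"},"only":{"type":"string"},"quiet":{"type":"boolean"},"lines":{"type":"string"}},"required":["segments"],"additionalProperties":false}. segments is a list of rows, 1 to 12 of them, each an object with the fields trans (a list: dx, dy, dz in shares of the most that a row can go, 1 being 50 mm), rotvec (a list: a rotation vector rx, ry, rz in units of 0.2 rad); a field left out counts as zero; each row shifts and turns the commanded pose from where the row before left it, along the tool's axes as they then stand; what a row does not reach is not made up. A row lasts 1/10 s, in which the tool goes at most 0.05 m and 0.15 rad, less where a joint would pass 70% of its speed; a pose out of reach is approached as far as the arm can. aperture is the finger opening in m, set as the call begins (left out keeps the last). The fingers move at their own pace and stop on an object; grip_force is the grip in N (left out, the last holds). Time passes only in rows, so rows that do not move let the fingers close. The tool returns the time, the measured TCP pose, the force, the opening and the grip force at its end. only (a regular expression) keeps the lines of the reply that match it, lines (a string "A,B") keeps lines A to B, and quiet returns only ok. Input that does not fit is refused with a message, and nothing moves.
- get_obs(): the state, without advancing time (a new reading comes with each control period).
- snapshot(name): name is "side" or "top" or "wrist"; returns the picture (400x640x3 uint8, red, green, blue); there is no depth.
- camera_params(name): a dict with "fx", "fy", "cx", "cy" (pixels), "R" (3x3) and "t" (3): a world point X has camera coordinates R X + t; the wrist camera has in their place "tool_from_camera" (4x4, takes a point from camera to tool coordinates, whose origin is the TCP and whose axes are the flange's). Camera axes: x right, y down, z forward; pixel columns grow to the right and rows downward; lengths in m; the calibration is good to about 2 mm. The wrist camera is an equidistant fisheye: a pixel r from the principal point sees the ray r / f radians off the axis. A picture is of the moment at which its call begins: read the wrist's pose just before it. camera_params takes no time and is no camera call.
- finish_job(): hands the job in; it is judged then, once.
The state is a dict: "t": time; "q": joint angles; "joint_vel": joint speeds; "tau": joint torques, N m; "tool_pos": TCP position; "eef_rot": TCP orientation; "force": force on the tool from outside, world axes, zero at the start; "wrist_torque": the same for the moment, N m; "grip_width": finger opening in m; "finger_force": force on a finger pad.
Only numpy, scipy, OpenCV 4.12 (cv2) and the standard library are available. Lean on these libraries where they do the work, as an engineer would, in place of code of your own. Each camera call takes 0.05 s, during which the arm holds its last target. There are 200 camera calls.

### The job

Check three vials in for measurement by pushing each one, lightly and with a fingertip on its cap, from the raised down to the lowered position of its seat: first the black-capped vial, then the blue, then the green. Push the next only when the one before is down; a seat stays down, so a wrong push cannot be undone. Leave the white-capped vial raised, pinch or lift no vial, and do not shift or tip the beaker and the red-capped vial that stand beside the block.

Things in the scene. Friction and masses are not known exactly. Their poses are not given: they have to be found in the camera images.
- block: Fixed grey check-in block on a black base, 86 mm (x) by 276 mm (y) by 50 mm high, with four round wells, 30 mm across, in a row along its y axis at y = -97.5, -32.5, +32.5 and +97.5 mm. Origin: centre of its underside. A vial stands on a stiff seat in each well: raised (as all start), its cap top is 91 mm above the work surface; lowered, 81 mm.
- seat0 (a joint): Steel seat under the vial in the well at y = -97.5 mm of the block. 0 = raised (seat's top 34 mm above the block's origin), 0.010 m = lowered, at a hard stop. It slides down under about 3 N, a little more when pushed fast, and stays where it is left (no spring).
- seat1 (a joint): Steel seat under the vial in the well at y = -32.5 mm of the block. 0 = raised (seat's top 34 mm above the block's origin), 0.010 m = lowered, at a hard stop. It slides down under about 3 N, a little more when pushed fast, and stays where it is left (no spring).
- seat2 (a joint): Steel seat under the vial in the well at y = 32.5 mm of the block. 0 = raised (seat's top 34 mm above the block's origin), 0.010 m = lowered, at a hard stop. It slides down under about 3 N, a little more when pushed fast, and stays where it is left (no spring).
- seat3 (a joint): Steel seat under the vial in the well at y = 97.5 mm of the block. 0 = raised (seat's top 34 mm above the block's origin), 0.010 m = lowered, at a hard stop. It slides down under about 3 N, a little more when pushed fast, and stays where it is left (no spring).
- vial_b: Glass sample vial with a black screw cap, standing in one of the four wells of the block (any of them). 27 mm across, 57 mm tall; cap 23 mm across with a flat top. Origin: centre of its underside, z up along the vial, so the middle of the cap's top is 57 mm above the origin. Loose, 15 to 40 g, about 1.5 mm of play in its well.
- vial_c: Glass sample vial with a blue screw cap, standing in one of the four wells of the block (any of them). 27 mm across, 57 mm tall; cap 23 mm across with a flat top. Origin: centre of its underside, z up along the vial, so the middle of the cap's top is 57 mm above the origin. Loose, 15 to 40 g, about 1.5 mm of play in its well.
- vial_e: Glass sample vial with a green screw cap, standing in one of the four wells of the block (any of them). 27 mm across, 57 mm tall; cap 23 mm across with a flat top. Origin: centre of its underside, z up along the vial, so the middle of the cap's top is 57 mm above the origin. Loose, 15 to 40 g, about 1.5 mm of play in its well.
- vial_a: Glass sample vial with a white screw cap, standing in one of the four wells of the block (any of them). 27 mm across, 57 mm tall; cap 23 mm across with a flat top. Origin: centre of its underside, z up along the vial, so the middle of the cap's top is 57 mm above the origin. Loose, 15 to 40 g, about 1.5 mm of play in its well. Not to be pushed.
- beaker: Small empty glass beaker, 46 mm across, 55 mm tall, loose on the worktop beyond the +y end of the block, about 200 mm from the block's middle. Origin: centre of its underside. To be left alone.
- red_vial: Larger glass vial with a red cap, 33 mm across, 65 mm tall, loose on the worktop beyond the -y end of the block, about 200 mm from the block's middle. Origin: centre of its underside. To be left alone.
Not all that is in view belongs to the job. Leave any pink or yellow look-alike of the vial_c alone.

How it is judged:
On the way, in this order (a step that is already met when the one before it is completed fails the run):
1. the black-capped vial is down, the others still raised (z of vial_b in the frame of block below 0.028 m and z of each of vial_c, vial_e, vial_a in the frame of block above 0.031 m), for 0.1 s.
2. the blue-capped vial is down too, green and white still raised (z of each of vial_b, vial_c in the frame of block below 0.028 m and z of each of vial_e, vial_a in the frame of block above 0.031 m), for 0.1 s.
3. the green-capped vial is down too, white still raised (z of each of vial_b, vial_c, vial_e in the frame of block below 0.028 m and z of vial_a in the frame of block above 0.031 m), for 0.1 s.
At the end, for the whole second after the job is handed in: The black-, blue- and green-capped vials stand in their wells pushed down by more than 6 of the 10 mm (origin less than 28 mm above the block's origin), the white-capped one is still raised (more than 31 mm); all four are at rest and within 0.25 rad of upright (all of step 3 and angle between each of vial_b, vial_c, vial_e, vial_a's own z axis and vertical below 0.25 rad and horizontal distance between each of vial_b, vial_c, vial_e, vial_a and block below 0.11 m and linear speed of each of vial_b, vial_c, vial_e, vial_a below 0.02 m/s); the robot touches nothing.
It fails at once if the white-capped vial is pushed down (more than 3 mm) (z of vial_a in the frame of block below 0.031 m).
It fails at once if a vial in the block is lifted to more than 8 mm above its raised position, or tipped by more than 0.35 rad (z of any of vial_b, vial_c, vial_e, vial_a in the frame of block above 0.042 m or angle between any of vial_b, vial_c, vial_e, vial_a's own z axis and vertical above 0.35 rad).
It fails at once if a vial is pressed with more than 30 N (contact force between any of the arm, the fingers and vial_b above 30 N or contact force between any of the arm, the fingers and vial_c above 30 N or contact force between any of the arm, the fingers and vial_e above 30 N or contact force between any of the arm, the fingers and vial_a above 30 N).
It fails at once if the beaker or the red-capped vial is shifted by more than 15 mm or tipped by more than 0.3 rad (distance of any of beaker, red_vial from where it was at the start of the episode above 0.015 m or angle between any of beaker, red_vial's own z axis and vertical above 0.3 rad).
It fails at once if a vial is pinched or pushed from the side: the fingers press on it with more than 2 N while the TCP is lower than 2 mm below the top of its cap ((contact force between the fingers and vial_b above 2 N and z of the grasp point in the frame of vial_b below 0.055 m) or (contact force between the fingers and vial_c above 2 N and z of the grasp point in the frame of vial_c below 0.055 m) or (contact force between the fingers and vial_e above 2 N and z of the grasp point in the frame of vial_e below 0.055 m) or (contact force between the fingers and vial_a above 2 N and z of the grasp point in the frame of vial_a below 0.055 m)).
It also fails if it takes over 38 s, if anything falls off the work surface, if the arm or the gripper's body presses on something with over 40 N, if the wrist force passes 120 N, or if a joint passes its speed limit or range.

## Working session

There is one attempt and no reset: what is moved stays moved. The work goes in short steps, Python scripts to look and compute and a tool call to move; the robot and the scene stay as the last step left them, time stands still between calls to the robot, and variables do not carry over. Pictures are saved under pics/ and viewed, at most 10 in all, crops included, and the job is handed in when it is done.

```bash
mkdir -p pics; python3 - <<'E'
from rig import *
import cv2
o=get_obs();print({k:(v if k in('t','tool_pos','eef_rot','grip_width','force') else 0) for k,v in o.items()})
a=[]
for n in("top","side"):
    im=snapshot(n);cv2.imwrite(f'pics/{n}0.png',im[:,:,::-1]);print(n,camera_params(n))
E
```

```text
{'t': 0.0, 'q': 0, 'joint_vel': 0, 'tau': 0, 'tool_pos': array([ 0.20870271, -0.58861733,  0.24914437]), 'eef_rot': array([-7.98175710e-04,  9.85517464e-01,  1.69571988e-01, -1.80249422e-04]), 'force': array([0.26675087, 0.19019605, 0.31632825]), 'wrist_torque': 0, 'finger_force': 0, 'grip_width': 0.0856631520301894}
top {'fx': 365.7138411167689, 'fy': 365.7138411167689, 'cx': 324.2228384893681, 'cy': 197.44475560505776, 'R': array([[ 3.00093289e-03, -9.99819166e-01, -1.87784434e-02],
       [-9.82492370e-01,  5.50167584e-04, -1.86302011e-01],
       [ 1.86278652e-01,  1.90087572e-02, -9.82313051e-01]]), 't': array([0.02866168, 0.48081993, 0.90177697])}
side {'fx': 408.5430409730839, 'fy': 408.5430409730839, 'cx': 319.0813631018283, 'cy': 202.9987074277065, 'R': array([[ 0.96412991, -0.26535643,  0.00628332],
       [-0.23296264, -0.8573029 , -0.45908621],
       [ 0.12720818,  0.44115497, -0.8883695 ]]), 't': array([-0.46017783,  0.14868798,  0.83963489])}
```

View pics/top0.png

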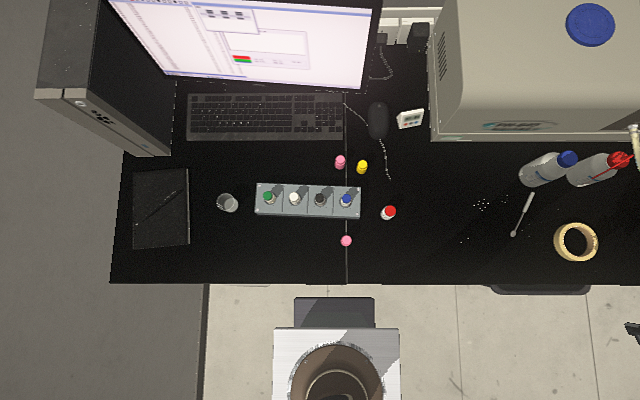

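View pics/side0.png

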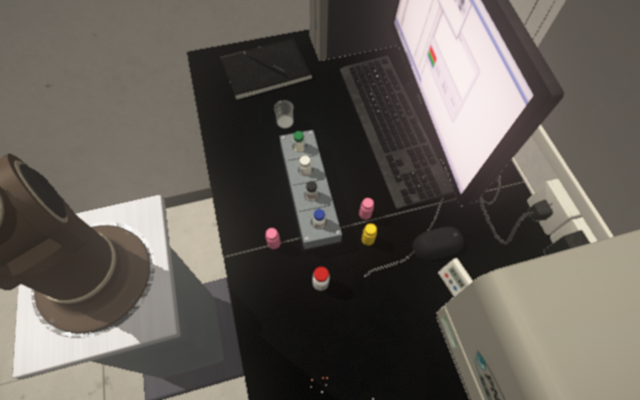

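The top view shows the row in the block from +y to -y: green (268,197), white (294,197), black (320,198), blue (345,199).

Possible confusions:
- **Blue:** bottle caps at (567,158) and (590,25).
- **Black:** the mouse at (378,120).
- **Look-alikes:** pink vials at (340,160) and (346,241), yellow at (362,167).
- **Red vial and beaker:** red at (388,212), beaker at (228,203). Both are to be left alone.

I choose only caps inside the block, and will check them in one crop.

```bash
cat > h.py <<'E'
import numpy as np,cv2
from rig import *
def ray(n,u,v,z):
    c=camera_params(n);R,t=c['R'],c['t'];o=-R.T@t
    d=R.T@np.array([(u-c['cx'])/c['fx'],(v-c['cy'])/c['fy'],1]);return o+d*(z-o[2])/d[2]
def caps(n,seeds,im):
    hsv=cv2.cvtColor(im,cv2.COLOR_RGB2HSV).astype(int);H,S,V=hsv[...,0],hsv[...,1],hsv[...,2]
    m={'green':(H>40)&(H<90)&(S>90)&(V>40),'blue':(H>105)&(H<135)&(S>110)&(V>40),'white':(V>190)&(S<60),'black':V<75,'red':((H<8)|(H>172))&(S>130)}
    for k,(u,v) in seeds.items():
        a=m[k].astype(np.uint8);w=np.zeros_like(a);cv2.circle(w,(u,v),9,1,-1)
        _,l,st,ce=cv2.connectedComponentsWithStats(a*w)
        i=1+np.argmax(st[1:,4]);print(n,k,st[i],ce[i].round(1),ray(n,*ce[i],.089).round(4))
E
python3 - <<'E'
from h import *
t=cv2.imread('pics/top0.png')[:,:,::-1].copy();s=cv2.imread('pics/side0.png')[:,:,::-1].copy()
caps('top',dict(green=(268,197),white=(294,197),black=(320,198),blue=(345,199)),t)
caps('side',dict(green=(298,136),white=(305,161),black=(311,187),blue=(319,215)),s)
a=cv2.resize(t[170:250,210:410],(800,320),interpolation=cv2.INTER_CUBIC);b=cv2.resize(s[120:250,240:410],(366,280),interpolation=cv2.INTER_CUBIC)
c=np.zeros((600,800,3),np.uint8);c[:320]=a;c[320:,:366]=b;cv2.imwrite('pics/crop0.png',c[:,:,::-1])
# block top corners approx, top view
for p in((257,184),(361,186)):print(p,ray('top',*p,.05).round(4))
E
```

```text
top green [263 191   9   9  65] [267.  195.2] [0.4783 0.1703 0.089 ]
top white [289 192   9  12  69] [293.2 196.8] [0.4743 0.1053 0.089 ]
top black [315 193   9  10  60] [319.3 197.5] [0.4725 0.0406 0.089 ]
top blue [342 194   9   9  62] [346.2 198. ] [ 0.4711 -0.0257  0.089 ]
side green [294 130   9  11  83] [298.  135.1] [0.4756 0.1702 0.089 ]
side white [300 156  10   9  70] [304.4 159.6] [0.4733 0.1046 0.089 ]
side black [307 182   9  10  81] [311.  186.6] [0.4699 0.0374 0.089 ]
side blue [314 210  10  10  77] [318.6 214.2] [ 0.4683 -0.0273  0.089 ]
(257, 184) [0.5157 0.2044 0.05  ]
(361, 186) [ 0.51   -0.0659  0.05  ]
```

View pics/crop0.png

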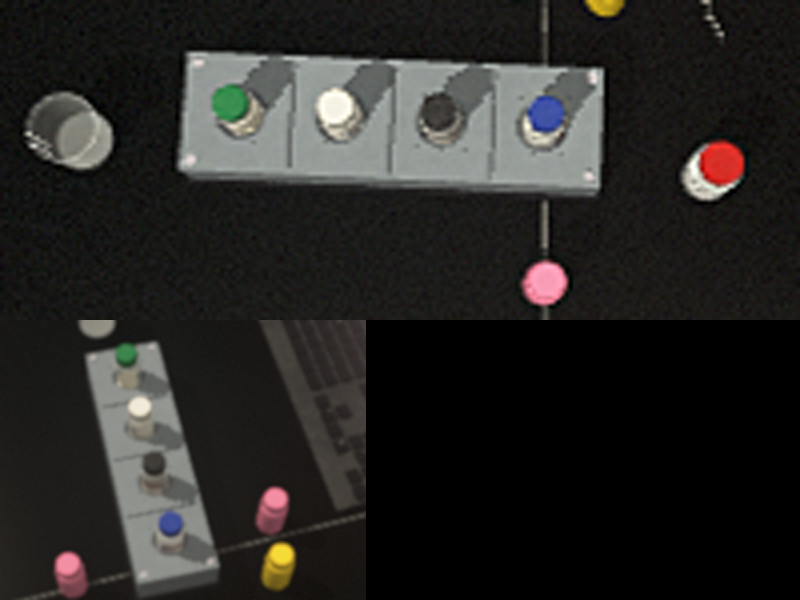

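The crop confirms the choice: within the block the caps run green, white, black, blue. Black is at (0.471, 0.039) and blue at (0.470, -0.0265). The pink and yellow vials stand outside the block. I'm closing the fingers and moving high above black.

Units first: shifts go in shares of 50 mm and turns go in units of 0.2 rad. So -0.025 m is -0.5, 0.023 m is 0.46.

Request:
hand_motion(segments=[{"trans":[0.46,-0.5,0]},{"trans":[0.46,-0.5,0]},{"trans":[0.46,-0.5,0]},{"trans":[0.46,-0.5,0]},{"trans":[0.46,-0.5,0]},{"trans":[0.46,-0.5,0]},{"trans":[0.46,-0.5,0]},{"trans":[0.46,-0.5,0]},{"trans":[0.46,-0.5,0]},{"trans":[0.46,-0.5,0]}], aperture=0, grip_force=20)

```text
t: 1.1
tool_pos: [0.3423, -0.2751, 0.2499]
eef_rot: [-0.0, 0.986, 0.17, -0.0]
force: [1.0, 0.6, 0.6]
grip_width: -0.0001
finger_force: 0.0
```

Request:
hand_motion(segments=[{"trans":[0.46,-0.5,0]},{"trans":[0.46,-0.5,0]},{"trans":[0.46,-0.5,0]},{"trans":[0.46,-0.5,0]},{"trans":[0.46,-0.5,0]},{"trans":[0.46,-0.5,0]},{"trans":[0.46,-0.5,0]},{"trans":[0.46,-0.5,0]},{"trans":[0.46,-0.5,0]},{},{}])

```text
t: 2.2
tool_pos: [0.4617, 0.0051, 0.2496]
eef_rot: [-0.0, 0.985, 0.17, -0.0]
force: [-0.4, -0.1, -0.3]
grip_width: -0.0001
finger_force: 0.0
```

```bash
cat >> h.py <<'E'
def go(x,y,z):
    from scipy.spatial.transform import Rotation as Ro
    o=get_obs();w=o['eef_rot'];R=Ro.from_quat([w[1],w[2],w[3],w[0]])
    print('t',round(o['t'],2),'pos',np.round(o['tool_pos'],4),'F',np.round(o['force'],2),'w',round(o['grip_width'],4),'tool d',np.round(R.inv().apply(np.array([x,y,z])-o['tool_pos']),4))
    print(R.as_matrix().round(4)[:2])
E
python3 -c "
from h import *
go(.4715,.039,.13)"
```

```text
t 2.2 pos [0.4617 0.0051 0.2496] F [-0.41 -0.14 -0.31] w -0.0001 tool d [ 0.0207 -0.0286  0.1196]
[[ 0.9419  0.336  -0.001 ]
 [ 0.336  -0.9419  0.    ]]
```

To row units: 0.03 m is 0.6, -0.0143 m is -0.286.

Request:
hand_motion(segments=[{"trans":[0.208,-0.286,0]},{"trans":[0.208,-0.286,0]},{"trans":[0,0,0.6]},{"trans":[0,0,0.6]},{"trans":[0,0,0.6]},{"trans":[0,0,0.6]},{},{},{}])

```text
t: 3.1
tool_pos: [0.4729, 0.0382, 0.1315]
eef_rot: [0.0, 0.986, 0.169, 0.001]
force: [-0.8, 0.1, -0.5]
grip_width: 0.0001
finger_force: 0.0
```

```bash
python3 - <<'E'
from h import *
go(.4715,.039,.11)
w=snapshot('wrist');t=snapshot('top');s=snapshot('side')
c=np.zeros((600,800,3),np.uint8);c[:300,:480]=cv2.resize(w,(480,300))
c[300:,:400]=cv2.resize(t[160:235,270:370],(400,300));c[300:,400:]=cv2.resize(s[150:225,260:360],(400,300))
cv2.imwrite('pics/b1.png',c[:,:,::-1])
E
```

```text
t 3.1 pos [0.4729 0.0382 0.1315] F [-0.82  0.06 -0.48] w 0.0001 tool d [-0.0011 -0.0012  0.0215]
[[ 9.428e-01  3.335e-01  2.100e-03]
 [ 3.335e-01 -9.428e-01 -1.000e-04]]
```

View pics/b1.png

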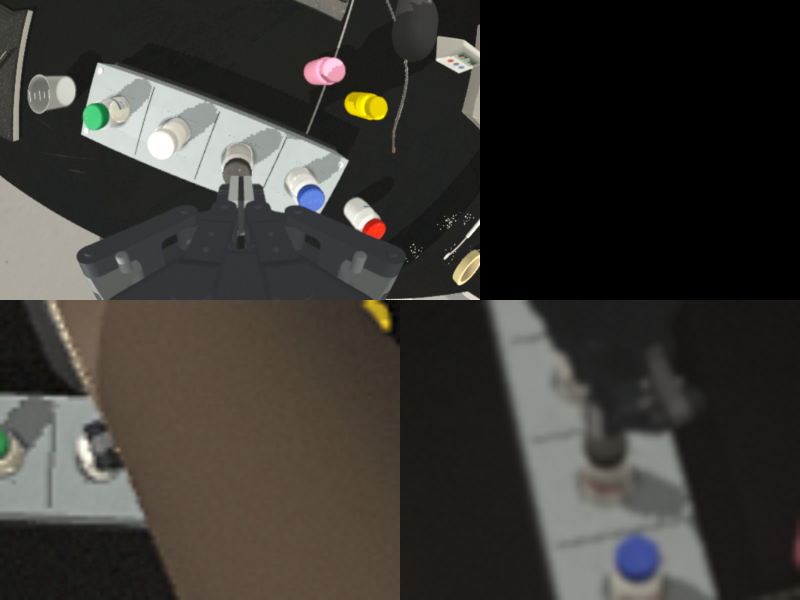

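The fingertips stand right over the black cap, at wrist-panel pixel (237,170) and in line with it in the side view, with about 21 mm to go. I'll approach and push gently.

Request:
hand_motion(segments=[{"trans":[-0.02,-0.02,0.12]},{"trans":[0,0,0.12]},{"trans":[0,0,0.1]},{"trans":[0,0,0.04]},{"trans":[0,0,0.04]},{"trans":[0,0,0.04]},{"trans":[0,0,0.04]},{},{}])

```text
t: 4.15
tool_pos: [0.4706, 0.0392, 0.1049]
eef_rot: [-0.0, 0.986, 0.17, -0.0]
force: [-0.1, 0.9, 0.1]
grip_width: -0.0001
finger_force: 0.1
```

```bash
python3 -c "
from h import *
go(.4715,.039,.1015)"
```

```text
t 4.15 pos [0.4706 0.0392 0.1049] F [-0.15  0.86  0.13] w -0.0001 tool d [0.0007 0.0005 0.0034]
[[ 9.425e-01  3.342e-01 -2.000e-04]
 [ 3.342e-01 -9.425e-01  1.000e-04]]
```

To row units: 0.002 m is 0.04.

Request:
hand_motion(segments=[{"trans":[0,0,0.04]},{"trans":[0,0,0.04]},{}])

```text
t: 4.45
tool_pos: [0.4707, 0.0392, 0.1008]
eef_rot: [0.0, 0.986, 0.17, -0.0]
force: [-1.3, -0.8, 1.8]
grip_width: -0.0001
finger_force: 0.5
```

Request:
hand_motion(segments=[{"trans":[0,0,0.02]},{}])

```text
t: 4.65
tool_pos: [0.4707, 0.0392, 0.0999]
eef_rot: [0.0, 0.986, 0.17, -0.0]
force: [-0.1, -0.0, 1.3]
grip_width: -0.0001
finger_force: 0.7
```

Request:
hand_motion(segments=[{"trans":[0,0,-0.6]},{"trans":[0,0,-0.8]},{"trans":[0,0,-0.8]},{"trans":[0,0.8,0]},{"trans":[-0.6,0.8,0]},{"trans":[-0.6,0.8,0]},{},{}])

```text
t: 5.45
tool_pos: [0.4538, -0.095, 0.2098]
eef_rot: [-0.0, 0.986, 0.168, -0.0]
force: [-0.4, 0.1, 0.4]
grip_width: 0.0003
finger_force: 0.0
```

```bash
python3 - <<'E'
from h import *
go(.4695,-.0265,.18)
w=snapshot('wrist');t=snapshot('top');s=snapshot('side')
c=np.zeros((600,800,3),np.uint8);c[:300,:480]=cv2.resize(w,(480,300))
c[300:,:400]=cv2.resize(t[160:235,250:350],(400,300));c[300:,400:]=cv2.resize(s[130:230,270:370],(400,300))
cv2.imwrite('pics/b2.png',c[:,:,::-1])
E
```

```text
t 5.45 pos [ 0.4538 -0.095   0.2098] F [-0.36  0.12  0.39] w 0.0003 tool d [ 0.0375 -0.0594  0.0298]
[[ 9.436e-01  3.312e-01 -3.000e-04]
 [ 3.312e-01 -9.436e-01  0.000e+00]]
```

View pics/b2.png

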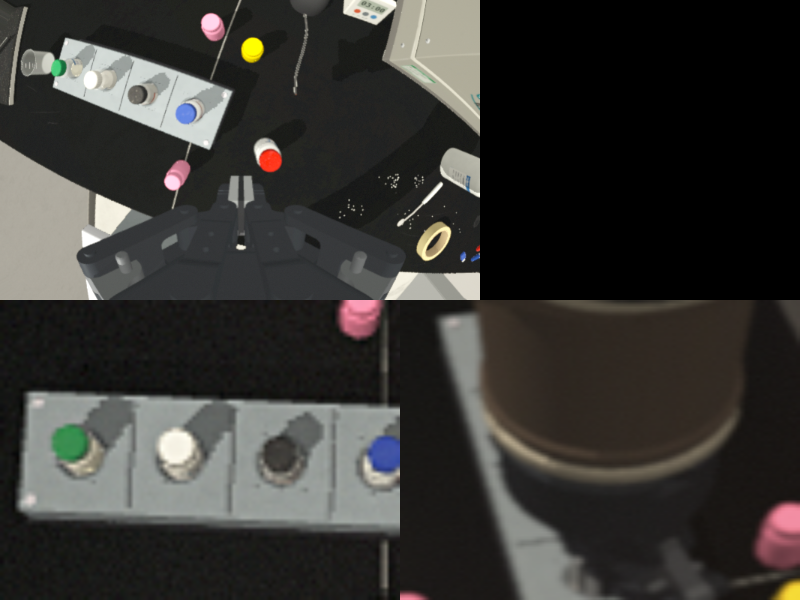

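The black cap at lower-left (280,452) now sits lower: its shadow is shorter than white's at (180,447) and it is upright. The tip height of 81 mm agrees. Blue is next.

To row units: 0.03 m is 0.6, -0.0297 m is -0.594.

Request:
hand_motion(segments=[{"trans":[0.376,-0.594,0]},{"trans":[0.376,-0.594,0]},{"trans":[0,0,0.6]},{"trans":[0,0,0.6]},{"trans":[0,0,0.4]},{},{},{}])

```text
t: 6.4
tool_pos: [0.4708, -0.0247, 0.1311]
eef_rot: [0.0, 0.985, 0.17, 0.001]
force: [0.9, -0.1, -0.1]
grip_width: 0.0002
finger_force: 0.0
```

```bash
python3 - <<'E'
from h import *
go(.4695,-.0265,.11)
w=snapshot('wrist');s=snapshot('side')
c=np.zeros((300,800,3),np.uint8);c[:,:480]=cv2.resize(w,(480,300))
c[:,480:]=cv2.resize(s[160:250,270:366],(320,300))
cv2.imwrite('pics/c1.png',c[:,:,::-1])
E
```

```text
t 6.4 pos [ 0.4708 -0.0247  0.1311] F [ 0.86 -0.09 -0.13] w 0.0002 tool d [-0.0019  0.0012  0.0211]
[[ 9.421e-01  3.352e-01  1.900e-03]
 [ 3.352e-01 -9.421e-01  1.000e-04]]
```

View pics/c1.png

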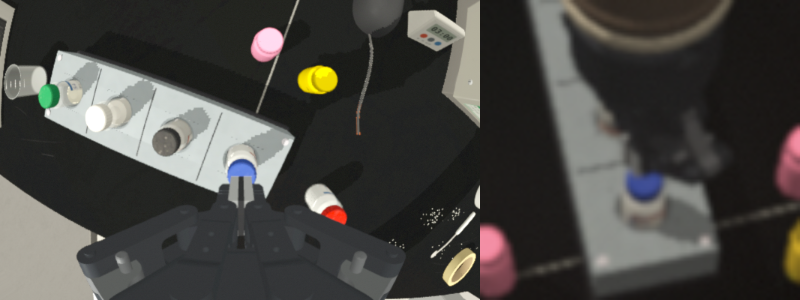

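The tip is centred above the blue cap, at (242,175) in the wrist panel and (645,185) in the side panel. The black vial stands lower in its well. I'm pushing blue.

Request:
hand_motion(segments=[{"trans":[-0.02,0.02,0.12]},{"trans":[0,0,0.12]},{"trans":[0,0,0.1]},{"trans":[0,0,0.04]},{"trans":[0,0,0.04]},{"trans":[0,0,0.04]},{"trans":[0,0,0.04]},{},{}])

```text
t: 7.4
tool_pos: [0.4693, -0.0267, 0.1049]
eef_rot: [-0.0, 0.986, 0.17, -0.0]
force: [-1.0, -0.3, 0.2]
grip_width: 0.0003
finger_force: 0.0
```

Request:
hand_motion(segments=[{"trans":[0,0,0.04]},{"trans":[0,0,0.04]},{}])

```text
t: 7.7
tool_pos: [0.4692, -0.0267, 0.1008]
eef_rot: [0.0, 0.986, 0.17, -0.0]
force: [1.2, -0.4, 1.0]
grip_width: 0.0
finger_force: 0.1
```

Request:
hand_motion(segments=[{"trans":[0,0,0.01]},{}])

```text
t: 7.9
tool_pos: [0.4693, -0.0267, 0.1005]
eef_rot: [0.0, 0.986, 0.17, 0.0]
force: [1.4, 0.0, 1.0]
grip_width: 0.0
finger_force: 0.6
```

```bash
python3 -c "
from h import *
go(.477,.170,.22)"
```

```text
t 7.9 pos [ 0.4693 -0.0267  0.1005] F [1.4  0.04 1.01] w 0.0 tool d [ 0.073  -0.1828 -0.1195]
[[ 9.425e-01  3.343e-01  1.000e-04]
 [ 3.343e-01 -9.425e-01 -0.000e+00]]
```

Request:
hand_motion(segments=[{"trans":[0,0,-0.6]},{"trans":[0,0,-0.8]},{"trans":[0,0,-0.8]},{"trans":[0.292,-0.732,0]},{"trans":[0.292,-0.732,0]},{"trans":[0.292,-0.732,0]},{"trans":[0.292,-0.732,0]},{"trans":[0.292,-0.732,0]},{},{}])

```text
t: 8.9
tool_pos: [0.4765, 0.1709, 0.2101]
eef_rot: [-0.0, 0.985, 0.171, -0.0]
force: [-0.7, -0.1, -0.1]
grip_width: -0.0
finger_force: 0.0
```

```bash
python3 -c "
from h import *
go(.477,.170,.131)"
```

```text
t 8.9 pos [0.4765 0.1709 0.2101] F [-0.69 -0.1  -0.12] w -0.0 tool d [0.0002 0.0011 0.0791]
[[ 9.417e-01  3.366e-01 -8.000e-04]
 [ 3.366e-01 -9.417e-01 -1.000e-04]]
```

Request:
hand_motion(segments=[{"trans":[0,0,0.6]},{"trans":[0,0,0.6]},{"trans":[0,0,0.4]},{},{},{}])

```text
t: 9.5
tool_pos: [0.4777, 0.1699, 0.1317]
eef_rot: [-0.0, 0.986, 0.169, 0.001]
force: [0.5, -0.1, 0.8]
grip_width: -0.0
finger_force: 0.0
```

```bash
python3 - <<'E'
from h import *
go(.477,.170,.11)
w=snapshot('wrist');s=snapshot('side')
c=np.zeros((300,800,3),np.uint8);c[:,:480]=cv2.resize(w,(480,300))
c[:,480:]=cv2.resize(s[90:230,245:394],(320,300))
cv2.imwrite('pics/e1.png',c[:,:,::-1])
E
```

```text
t 9.5 pos [0.4777 0.1699 0.1317] F [ 0.49 -0.05  0.83] w -0.0 tool d [-0.0007 -0.0003  0.0217]
[[ 9.428e-01  3.334e-01  1.700e-03]
 [ 3.334e-01 -9.428e-01  3.000e-04]]
```

View pics/e1.png

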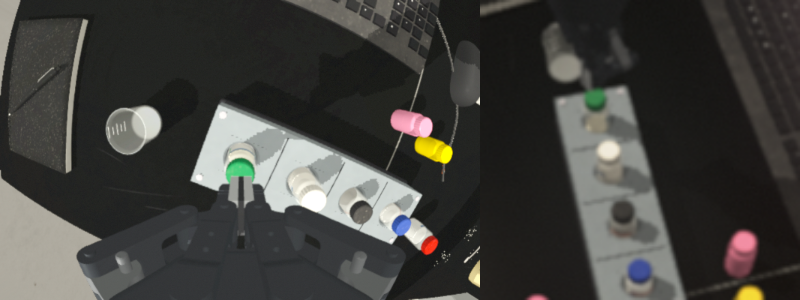

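The tip is over the green cap, at (240,172) in the wrist panel and (597,98) in the side panel. Blue (638,270) and black (623,212) look lowered and upright, and white (608,150) is still raised. I'm pushing green.

To row units: 0.006 m is 0.12, 0.005 m is 0.1.

Request:
hand_motion(segments=[{"trans":[0,0,0.12]},{"trans":[0,0,0.12]},{"trans":[0,0,0.1]},{"trans":[0,0,0.04]},{"trans":[0,0,0.04]},{"trans":[0,0,0.04]},{"trans":[0,0,0.04]},{},{}])

```text
t: 10.5
tool_pos: [0.4768, 0.1702, 0.1054]
eef_rot: [-0.0, 0.986, 0.17, -0.0]
force: [-0.2, -0.0, 1.5]
grip_width: -0.0004
finger_force: 0.1
```

Request:
hand_motion(segments=[{"trans":[0,0,0.04]},{"trans":[0,0,0.04]},{}])

```text
t: 10.8
tool_pos: [0.4769, 0.1702, 0.1013]
eef_rot: [0.0, 0.986, 0.17, -0.0]
force: [0.3, -0.4, 0.8]
grip_width: -0.0002
finger_force: 0.5
```

Request:
hand_motion(segments=[{"trans":[0,0,0.01]},{}])

```text
t: 11.0
tool_pos: [0.4769, 0.1702, 0.1009]
eef_rot: [0.0, 0.986, 0.17, -0.0]
force: [1.0, -0.3, 2.0]
grip_width: -0.0001
finger_force: 0.8
```

Request:
hand_motion(segments=[{"trans":[0,0,-0.6]},{"trans":[0,0,-0.8]},{"trans":[0,0,-0.8]},{"trans":[0,-0.6,0]},{"trans":[0,-0.8,0]},{"trans":[0,-0.8,0]},{"trans":[0,-0.6,0]},{},{},{}])

```text
t: 12.0
tool_pos: [0.4305, 0.301, 0.2106]
eef_rot: [0.0, 0.986, 0.169, -0.0]
force: [-0.0, 0.5, 0.2]
grip_width: 0.0002
finger_force: 0.0
```

```bash
python3 - <<'E'
from h import *
w=snapshot('wrist');s=snapshot('side');t=snapshot('top')
c=np.zeros((600,800,3),np.uint8);c[:300,:480]=cv2.resize(w,(480,300))
c[:300,480:]=cv2.resize(s[90:250,245:416],(320,300));c[300:]=cv2.resize(t[170:245,210:410],(800,300))
cv2.imwrite('pics/end.png',c[:,:,::-1])
E
```

```text
(no output)
```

View pics/end.png

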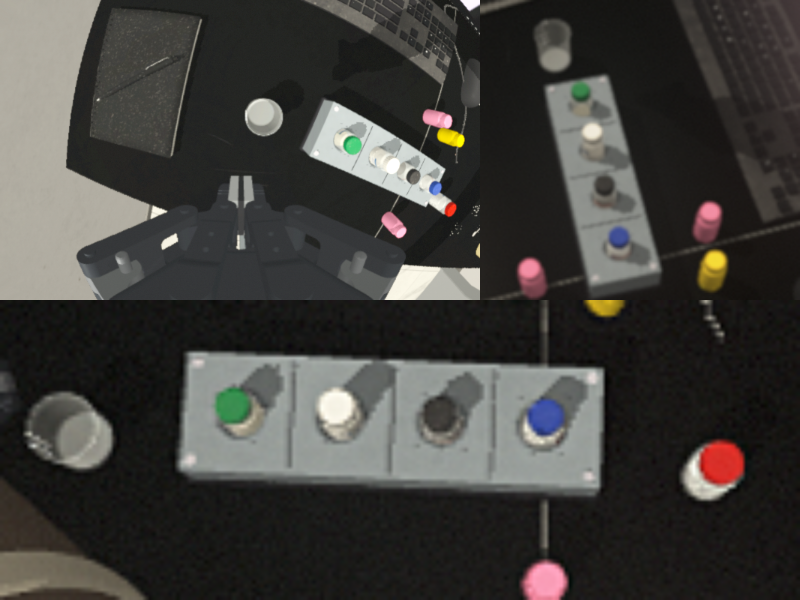

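```bash
python3 - <<'E'
from h import *
a=cv2.imread('pics/side0.png')[:,:,::-1].copy();b=snapshot('side')
for im in(a,b):caps('side',dict(green=(298,137),white=(305,161),black=(311,188),blue=(319,216)),im)
E
```

```text
side green [294 130   9  11  83] [298.  135.1] [0.4756 0.1702 0.089 ]
side white [300 156  10   9  70] [304.4 159.6] [0.4733 0.1046 0.089 ]
side black [307 182   9  10  81] [311.  186.6] [0.4699 0.0374 0.089 ]
side blue [314 210  10  10  77] [318.6 214.2] [ 0.4683 -0.0273  0.089 ]
side green [294 134   9   9  66] [298.2 138.3] [0.474  0.1618 0.089 ]
side white [300 156  10   8  69] [304.4 159.5] [0.4733 0.1047 0.089 ]
side black [307 184   9  11  79] [311.2 188.9] [0.4687 0.032  0.089 ]
side blue [314 212  10  10  75] [318.7 216.1] [ 0.4673 -0.0314  0.089 ]
```

All three caps moved down 2–3 px, about the 2.2 px expected for 10 mm. White did not move.

```bash
python3 -c "
from rig import *
print(finish_job())"
```

```text
the job is handed in; nothing more can be done
None
```

The black, blue and green vials were pushed down in that order, each to its stop by tip height and camera check; white is still raised, the beaker and red vial were never approached, and the job is handed in (no verdict was returned).

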